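# Level the turntable organiser and return the blue battery bin

## Robot

A 7-joint arm with a two-finger parallel gripper is mounted at the origin on the work surface. World frame = base frame: x ahead of the robot, y to its left, z up, the work surface at z = 0. Lengths are in mm, angles in rad, forces in N, time in s.
With the tool pointing down it reaches from about 400 to 875 mm from the base axis. Payload 4.4 kg.
Tool frame: the origin (TCP) lies on the centre line of the jaws, within the pads' length; the fingertips stand 19 mm ahead of it and the grasp point (between the pads) is the TCP; z points along the fingers, y is the line along which they close (so a half turn about z gives the same grasp; the last joint's range is limited). The gripper opens to 85 mm and grips with 20 to 120 N. Pads are 22 mm wide; open, the fingers measure 114 mm over their backs; the gripper's body (76 mm by 85 mm) begins 54 mm behind the grasp point. The pads swing forward as they close: fully open they stand 13 mm farther back than shut.
Start: joints at [-1.296, 0.628, 0.038, 1.517, -0.027, 0.996, -0.02], TCP at [217.234, 612.639, 250.313] pointing down, gripper open.
Joint ranges: [-3.06, 3.06], [-0.37, 2.12], [-1.25, 1.32], [0.18, 2.47], [-1.1, 4.24], [0.23, 1.98], [-2.94, 2.94]. Speed limits (rad/s): [2.57, 2.57, 3.14, 3.14, 3.14, 3.14, 3.14].

## Interface

Orientations are given as [roll, pitch, yaw] about the fixed x, y, z axes, in that order (R = Rz(yaw) Ry(pitch) Rx(roll)).
In Python, from cell import ctrl, viewer, silhouettes gives the robot as it stands.
- The arm moves only by the shell command python3 -m creep 'ROWS'. ROWS is JSON, a list of rows, each an object with "jaw": the gripper command: -1 is shut, 1 is fully open, values between are in proportion; "xyz": the shift along the tool's x, y, z in mm, a list of three; "angular": the turn, a rotation vector about the tool's x, y, z in rad, a list of three. In form: [{"jaw": jaw, "xyz": [tx, ty, tz], "angular": [rx, ry, rz]}, ...]. A call has 1 to 12 rows; each row is the pose to reach, as a shift and turn from the pose commanded when the call began, along the tool's axes at that moment; what a row does not reach only later rows make up. A row lasts 1/8 s, in which the tool goes at most 62.5 mm and 10.7 degrees, less where a joint would pass 70% of its speed; a pose out of reach is approached as far as the arm can. A call with a gripper value outside its range is refused whole. The fingers move at their own pace and stop on an object; the grip force is fixed at half the most. Time passes only in rows, so rows that repeat a pose let the fingers close. It gives the time, the measured TCP pose, the force, the opening and the grip force at its end, in the units of the state.
- ctrl.read_state(): the state, without advancing time (a new reading comes with each control period).
- viewer.get_image(name): name is "scene" or "top"; returns (picture, depth): 400x640x3 uint8, red, green, blue; 400x640 float32, mm along the optical axis (not along the pixel's ray), 0 where there is no reading.
- viewer.camera_model(name): a dict with "fx", "fy", "cx", "cy" (pixels), "T" (4x4, takes a point from camera to world coordinates). Camera axes: x right, y down, z forward; pixel columns grow to the right and rows downward; lengths in mm; the calibration is good to about 2 mm. A picture is of the moment at which its call begins. camera_model takes no time and is no camera call.
- ctrl.finish_job(): hands the job in; it is judged then, once.
Trained networks look in the newest picture that a camera, given by its name, has taken for a name from the list of things; names that differ only in an ending like _2 or _b are one class to them, and where a whole thing is asked for, a point or a joint stands for the part that bears it (a point fixed in the world has none). Each returns a list of dicts, best first, with "score" (0 to 1); they miss things now and then, are a little off and sometimes report something else, mostly with a low value. They report only what shows in the picture. A call takes as long as a camera call. They do not tell look-alikes from the thing itself.
- silhouettes(camera, target): "pixels" (400x640 bool, what is visible of it) and "xy" ([column, row] in pixels, amid what is visible of it).
The state is a dict: "clock": time; "qpos": joint angles; "qd": joint speeds; "tau": joint torques, N m; "eef_pos": TCP position; "tool_rot": TCP orientation; "force": force on the tool from outside, world axes, zero at the start; "torque": the same for the moment, N m; "width": finger opening in mm; "gripper_force": force on a finger pad.
Only numpy, scipy, OpenCV 4.12 (cv2) and the standard library are available. Lean on these libraries where they do the work, as an engineer would, in place of code of your own. Each camera call takes 0.05 s, during which the arm holds its last target. There are 200 camera calls.

## Task

The grey turntable organiser stands crooked. Turn its two orange foot wheels (pushing their arms round is enough) until the deck is level (do not press on the deck itself); only then stand the blue-lidded bin centred and upright on the seat ringed in blue, and let go. The deck must stay level, and the yellow bin, the jar, the pot, the bulb and the bicycle light must stay standing where they are.

Things in the scene. Friction and masses are not known exactly. Their poses are not given: they have to be found in the camera images.
- base: Fixed steel levelling base, a T of 10 mm bars on three rubber feet. Origin on the shelf under the deck's centre. Deck's ball pivot at x +175 mm (far side), 60 mm up; left foot wheel at y +175 mm, right at y -175 mm. Beside each wheel, at x -30 mm, a black post 85 mm high with a white mark 60 mm up: the red pointer on the deck's ear meets the mark when that ear is at level height.
- deck_centre (a point): Centre of the top face of the grey round turntable (224 mm across, 10 mm thick), 80 mm above the shelf when level; z is the turntable's normal, vertical when the deck is level; x turns with the turntable. Four seats lie 68 mm from the centre, 90 degrees apart: blue and yellow are empty, facing each other across it; red and green hold open bins (62 mm across, 50 mm tall) that are fixed.
- deck: Grey carrier under the turntable, hinged both ways on the ball pivot (its origin, 175 mm from the deck's centre); the foot wheels set the height of its left and right ears, 247 mm from the pivot. The turntable spins on it with light friction; turntable and fitted bins count as part of it.
- seat_blue (a point): Centre of the empty seat marked by a flat blue ring (74 mm across), on the turntable's top face, 68 mm from its centre; z is the turntable's normal.
- wheel_left_hub (a point): Centre of the top of the left foot wheel's black hub (32 mm across), 138 mm above the shelf, axis vertical. Four orange arms, 90 degrees apart, 12 mm wide with 16 mm round ends, reach 55 mm from the axis and lie 108 to 133 mm above the shelf, with 15 mm or more free below. At joint value 0 the arms point along the base's x and y axes.
- wheel_left (a joint): Angle of the left foot wheel, rad, from -2.6 to 2.6; grows clockwise seen from above, which raises the left ear (12 mm per rad, 0.05 rad of deck tilt per rad). Reads 0 where the left ear is at level height. Stiff: takes about 8 N at the arm's end, and stays where it is left.
- wheel_right_hub (a point): Same as wheel_left_hub, for the right foot wheel; its spindle leans up to 6 degrees while the left ear is off its level height.
- wheel_right (a joint): Angle of the right foot wheel, like wheel_left, for the right ear.
- bin_blue: Loose closed round bin, 0.18 kg, to be placed: grey body 62 mm across and 50 mm tall, blue lid 66 mm across up to 58 mm, on it a blue round grip knob 24 mm across from 58 to 86 mm. Origin at the centre of its underside, z up.
- bin_yellow: The same bin with yellow lid and knob, to be left alone. Origin at the centre of its underside.
- jar: Amber glass jar of spent batteries, 80 mm across, 112 mm tall with steel lid; bystander. Origin under its centre.
- pot: White ceramic pot, 104 mm across the rim, 95 mm tall; bystander. Origin under its centre.
- bulb: Frosted reflector bulb standing on its face, 80 mm across, 100 mm tall; bystander. Origin under its centre.
- bike_light: Steel bicycle light lying on its rubber foot, 95 mm long, 56 mm tall; bystander. Origin under its centre.
Mind the look-alikes: they are no part of the job. What is shaped like the bin_blue but green or turquoise is not meant.

How it is judged (in metres and radians):
On the way, in this order (a step that is already met when the one before it is completed fails the run):
1. the deck is level while the blue bin is not yet on it (angle between deck_centre's own z axis and vertical below 0.015 rad and horizontal distance between bin_blue and deck_centre above 0.15 m), for 0.3 s.
2. the blue bin stands on the blue seat (horizontal distance between bin_blue and seat_blue below 0.015 m and z of bin_blue in the frame of seat_blue between -0.004 and 0.005 m and angle between bin_blue's own z axis and vertical below 0.05 rad), for 0.2 s.
At the end, for the whole second after the job is handed in: The turntable is within 0.015 rad (0.9 degree) of level, and the blue bin stands upright (within 0.05 rad) on it, at rest and released, its centre within 15 mm of the centre of the blue seat (all of step 2 and angle between deck_centre's own z axis and vertical below 0.015 rad and linear speed of bin_blue below 0.02 m/s and contact force between the fingers and bin_blue below 0.1 N); the robot touches nothing.
It fails at once if the deck or turntable is pressed by the robot with more than 10 N (contact force between any of the fingers, the arm and deck above 10 N).
It fails at once if the yellow bin is moved by more than 30 mm or tipped (distance of bin_yellow from where it was at the start of the episode above 0.03 m or angle between bin_yellow's own z axis and vertical above 0.3 rad).
It fails at once if the jar, pot, bulb or bicycle light is moved by more than 30 mm or tipped (distance of any of jar, pot, bulb, bike_light from where it was at the start of the episode above 0.03 m or angle between any of jar, pot, bulb, bike_light's own z axis and vertical above 0.3 rad).
It also fails if it takes over 67 s, if anything falls off the work surface, if the arm or the gripper's body presses on something with over 40 N, if the wrist force passes 120 N, or if a joint passes its speed limit or range.

## Working session

There is one attempt and no reset: what is moved stays moved. The work goes in short steps, Python scripts to look and compute and a shell command to move; the robot and the scene stay as the last step left them, time stands still between calls to the robot, and variables do not carry over. Pictures are saved under pics/ and viewed, at most 10 in all, crops included, and the job is handed in when it is done.

```bash
ls; mkdir -p pics
cat > h.py <<'E'
import numpy as np, cv2
from cell import ctrl, viewer, silhouettes
def grab(n):
    im,d=viewer.get_image(n); m=viewer.camera_model(n); return im,d,m
def cloud(d,m):
    v,u=np.indices(d.shape); T=np.array(m["T"])
    P=np.stack([(u-m["cx"])/m["fx"]*d,(v-m["cy"])/m["fy"]*d,d],-1)
    return P@T[:3,:3].T+T[:3,3]
def save(im,n): cv2.imwrite(f"pics/{n}.png",cv2.cvtColor(im,cv2.COLOR_RGB2BGR))
E
python3 - <<'E'
from h import *
for n in("scene","top"):
    im,d,m=grab(n); save(im,n+"0"); P=cloud(d,m); np.savez(n+"0",im=im,P=P,d=d)
    print(n,np.array(m["T"]).round(2).tolist(),m["fx"])
    for t in("bin_blue","bin_yellow","jar","pot","bulb","bike_light","wheel_left_hub","deck"):
        for r in silhouettes(n,t)[:4]:
            q=P[r["pixels"]&(d>0)]
            print(t,round(r["score"],2),np.round(r["xy"]),np.median(q,0).round() if len(q) else None, q[:,2].max().round() if len(q) else 0,len(q))
print(ctrl.read_state())
E
```

```text
pics
scene [[0.42, 0.75, -0.51, 1330.2], [0.91, -0.34, 0.24, -362.14], [0.01, -0.57, -0.82, 1300.68], [0.0, 0.0, 0.0, 1.0]] 427.1335409418143
bin_blue 0.89 [212. 226.] [ 496. -385.   56.] 92.0 391
bin_blue 0.89 [175. 242.] [ 507. -510.   56.] 92.0 445
bin_blue 0.56 [248. 238.] [ 590. -292.   57.] 90.0 373
bin_yellow 0.77 [409. 163.] [531. 363.  54.] 93.0 318
bin_yellow 0.53 [212. 274.] [ 676. -430.   49.] 107.0 542
jar 0.74 [411. 212.] [744. 254.  93.] 120.0 688
pot 0.81 [258. 267.] [ 692. -288.   49.] 101.0 1056
bulb 0.72 [214. 276.] [ 676. -430.   51.] 107.0 498
bike_light 0.72 [436. 182.] [632. 434.  44.] 60.0 341
wheel_left_hub 0.54 [356. 169.] [528. 144. 130.] 142.0 274
deck 0.85 [310. 189.] [509. -34.  83.] 137.0 3072
top [[-0.0, -1.0, 0.1, 421.37], [-1.0, 0.01, 0.02, -49.58], [-0.02, -0.1, -0.99, 1603.97], [0.0, 0.0, 0.0, 1.0]] 510.07670242397165
bin_blue 0.83 [452. 233.] [ 479. -382.   59.] 96.0 406
bin_blue 0.75 [421. 205.] [ 574. -288.   59.] 92.0 362
bin_blue 0.74 [492. 231.] [ 491. -509.   58.] 96.0 483
bin_blue 0.64 [332. 224.] [502. -28.  82.] 139.0 4792
bin_yellow 0.93
[... 394 characters left out ...]
 82.] 139.0 4874
{'clock': 0.9, 'qpos': array([-1.29579762,  0.62837832,  0.03851486,  1.51740043, -0.02697185,
        0.99630037, -0.01999797]), 'qd': array([-0.00060131, -0.001795  ,  0.00065769, -0.00168056, -0.00069834,
        0.00112288, -0.00126598]), 'tau': array([ 1.56557526e-03, -5.63259673e+01,  1.22611340e+00, -1.93790209e+01,
        1.09900441e-02,  1.39066906e-03, -4.08905208e-06]), 'eef_pos': array([217.25151198, 612.63506425, 250.32762844]), 'tool_rot': array([ 3.14156058e+00, -5.59406801e-06,  2.80077423e+00]), 'force': array([-0.95272065,  0.43942582, -1.03005892]), 'torque': array([-0.05451288, -0.01936021,  0.02195337]), 'gripper_force': 0.0, 'width': 85.41422548338441}
```

Run:
```python
from h import *
im=np.load("top0.npz")["im"]; save(cv2.resize(im[130:270,165:525],None,fx=2.2,fy=2.2,interpolation=cv2.INTER_CUBIC),"topc")
im=np.load("scene0.npz")["im"]; save(cv2.resize(im[100:310,150:470],None,fx=2.5,fy=2.5,interpolation=cv2.INTER_CUBIC),"scenec")
```

```text
(no output)
```

View pics/topc.png

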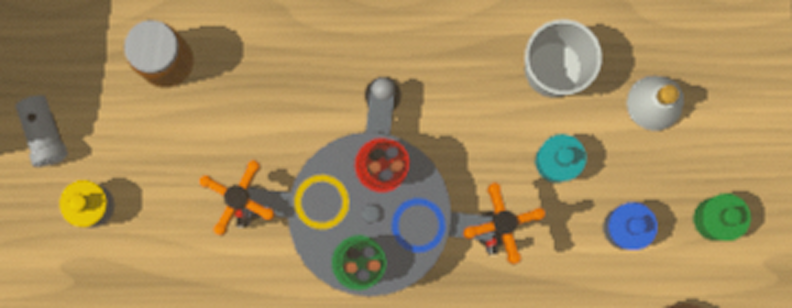

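View pics/scenec.png

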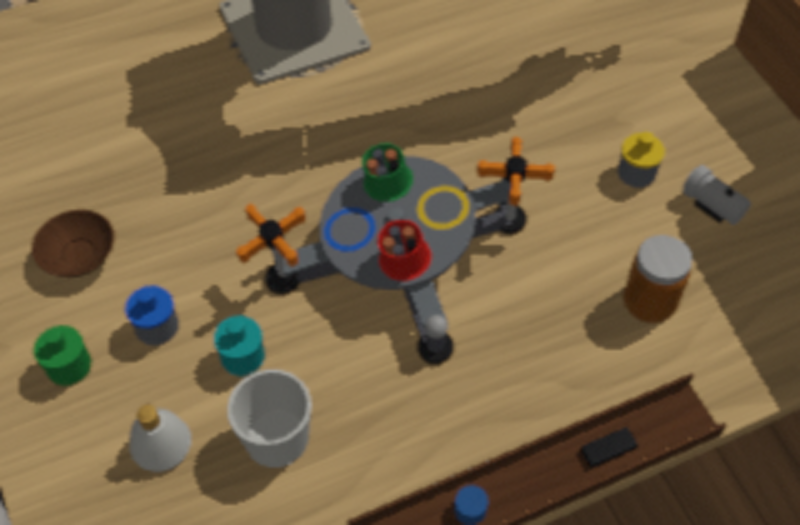

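```bash
cat >> h.py <<'E'
from scipy.optimize import least_squares
def analyse(im,P,d,c0=(502,-30),hubs=((518,144),(484,-203))):
    hsv=cv2.cvtColor(im,cv2.COLOR_RGB2HSV).astype(int); H,S,V=hsv[...,0],hsv[...,1],hsv[...,2]
    x,y,z=P[...,0],P[...,1],P[...,2]; ok=d>0
    r=np.hypot(x-c0[0],y-c0[1])
    g=ok&(r<112)&(S<60)&(z>60)&(z<105)&(abs(H-110)<200)
    q=P[g]; 
    for _ in range(5):
        A=np.c_[q[:,:2]-c0,np.ones(len(q))]; s=np.linalg.lstsq(A,q[:,2],rcond=None)[0]; e=q[:,2]-A@s
        k=abs(e)<max(2.5,2*np.std(e)); q=q[k]
    print("plane n",np.round([-s[0],-s[1]],4),"z0",s[2].round(1),"n",len(q),"std",e.std().round(2))
    out={}
    for nm,hp in zip("LR",hubs):
        near=ok&(np.hypot(x-hp[0],y-hp[1])<75)&(z>100)&(z<155)
        o=near&(H<18)&(S>150); b=near&(V<70)&(np.hypot(x-hp[0],y-hp[1])<30)&(z>125)
        p=P[o]; zo=np.median(p[:,2])
        # cross fit
        def f(t):
            a=t[2]; dx,dy=p[:,0]-t[0],p[:,1]-t[1]
            u=dx*np.cos(a)+dy*np.sin(a); v=-dx*np.sin(a)+dy*np.cos(a)
            return np.minimum(abs(u),abs(v))
        h=P[b].mean(0) if b.sum() else p.mean(0)
        best=min((least_squares(f,[p[:,0].mean(),p[:,1].mean(),a0],loss="soft_l1",x_scale=[5,5,.1]) for a0 in np.arange(0,1.57,.2)),key=lambda r:r.cost)
        print(nm,"cross",best.x.round(3),"deg",np.degrees(best.x[2])%90,"z",zo.round(1),"hub",h.round(1),b.sum(),o.sum(),best.cost.round(1))
    for nm,m in (("blue",(H>105)&(H<125)&(S>130)),("yellow",(H>20)&(H<35)&(S>130)),("red",((H<6)|(H>174))&(S>150)),("green",(H>50)&(H<80)&(S>110))):
        m=m&ok&(r<112)&(z>60)&(z<160); 
        if m.sum(): p=P[m]; print(nm,m.sum(),((p.max(0)+p.min(0))/2).round(1),p.mean(0).round(1))
E
python3 - <<'E'
from h import *
for n in("top","scene"):
    a=np.load(n+"0.npz"); print(n); analyse(a["im"],a["P"],a["d"])
    im,P,d=a["im"],a["P"],a["d"]; hsv=cv2.cvtColor(im,cv2.COLOR_RGB2HSV)
    m=(abs(hsv[...,0].astype(int)-113)<9)&(hsv[...,1]>140)&(np.hypot(P[...,0]-490,P[...,1]+385)<60)&(d>0)
    p=P[m]; t=p[p[:,2]>80]; l=p[(p[:,2]>52)&(p[:,2]<66)]
    print("bin lid",l.mean(0).round(1),((l.max(0)+l.min(0))/2).round(1),"knob",t.mean(0).round(1),len(t))
    sel=(np.hypot(P[...,0]-690,P[...,1]+40)<30)&(P[...,2]>50)&(d>0); print("pivot",P[sel].mean(0).round(1))
    hs=hsv[...,0].astype(int)
    for hp in ((518,144),(484,-203)):
        rd=((hs<5)|(hs>174))&(hsv[...,1]>120)&(np.hypot(P[...,0]-hp[0],P[...,1]-hp[1])<70)&(d>0)
        print("red ptr",P[rd].round(0).tolist()[:12])
E
```

```text
top
plane n [-0.0155 -0.1354] z0 79.7 n 2352 std 2.73
L cross [518.596 146.801   1.082] deg 61.98287195174585 z 131.2 hub [520.8 137.7 136.8] 7 244 609.1
R cross [ 4.82879e+02 -2.03335e+02  2.60000e-01] deg 14.879432965578125 z 131.0 hub [ 483.6 -202.7  137.6] 72 265 696.9
blue 152 [484.2 -92.1  71.4] [487.3 -94.8  71.3]
yellow 215 [516.8  37.6  90. ] [515.6  38.1  89.3]
red 282 [566.3 -44.2 105.5] [562.5 -41.9  99.1]
green 204 [434.9 -11.1 107.6] [434.   -7.1 103.6]
bin lid [ 481.3 -383.6   58.7] [ 481.4 -385.6   59. ] knob [ 480.3 -386.7   86.5] 51
pivot [672.4 -45.   71.1]
red ptr [[502.0, 151.0, 87.0], [503.0, 149.0, 84.0], [499.0, 151.0, 91.0], [500.0, 149.0, 82.0], [499.0, 145.0, 87.0], [496.0, 151.0, 87.0]]
red ptr [[467.0, -201.0, 7.0], [463.0, -192.0, 38.0], [463.0, -195.0, 38.0], [463.0, -198.0, 36.0], [463.0, -201.0, 41.0], [461.0, -192.0, 5.0], [460.0, -192.0, 38.0], [460.0, -195.0, 38.0], [460.0, -198.0, 40.0], [460.0, -201.0, 41.0], [457.0, -189.0, 39.0], [457.0, -192.0, 40.0]]
scene
plane n [-0.0147 -0.1383] z0 79.2 n 1235 std 2.25
L cross [525.195 148.193   4.231] deg 62.413916373538626 z 129.2 hub [524.8 147.9 136.6] 47 217 532.7
R cross [ 489.271 -202.738    3.4  ] deg 14.80952667748494 z 129.0 hub [ 489.3 -203.1  137. ] 57 225 507.8
blue 115 [484.3 -90.7  71.1] [486.7 -90.   71.7]
yellow 124 [492.   20.   99.4] [517.5  40.3  89.8]
red 291 [568.3 -41.5 102.3] [577.8 -45.7 104.3]
green 240 [437.8  -9.3 104.7] [449.  -14.1 106. ]
bin lid [ 490.1 -384.    58.1] [ 485.3 -383.8   59.1] knob [ 484.3 -385.8   85.6] 36
pivot [678.4 -45.2  68.1]
red ptr []
red ptr []
```

```bash
cat >> h.py <<'E'
from scipy.spatial.transform import Rotation as Rn
def tool():
    s=ctrl.read_state(); return np.array(s["eef_pos"]),Rn.from_euler("xyz",s["tool_rot"]).as_matrix()
def go(pts,start=None):
    p,R=tool(); p=p if start is None else np.array(start)
    for q in pts: print(((np.array(q)-p)@R).round(0).astype(int).tolist())
def arc(hub,a0,a1,end,sgn,z,n=10,r=42):
    """pusher angles (deg): from a0 to angle where pushed arm is at `end`"""
    p,R=tool()
    def arm(f):
        s=15
        for _ in range(20):
            al=f+sgn*np.degrees(np.arcsin((6+s)/r)); nrm=np.array([-np.sin(np.radians(al)),np.cos(np.radians(al)),0])
            s=11*abs(nrm@R[:,0])+14.5*abs(nrm@R[:,1])
        return al
    fs=np.arange(a0,a0+sgn*200,sgn*.5); f1=fs[np.argmin([abs(arm(f)-end) for f in fs])]
    print("end pusher angle",f1)
    return [(hub[0]+r*np.cos(np.radians(f)),hub[1]+r*np.sin(np.radians(f)),z) for f in np.linspace(a0,f1,n+1)]
E
python3 - <<'E'
from h import *
go([(562,160,250)])
E
```

```text
[-476, -311, 0]
```

```bash
python3 -m creep '[{"jaw":-1,"xyz":[-160,-104,0],"angular":[0,0,0]},{"jaw":-1,"xyz":[-320,-208,0],"angular":[0,0,0]},{"jaw":-1,"xyz":[-476,-311,0],"angular":[0,0,0]},{"jaw":-1,"xyz":[-476,-311,0],"angular":[0,0,0]},{"jaw":-1,"xyz":[-476,-311,0],"angular":[0,0,0]},{"jaw":-1,"xyz":[-476,-311,0],"angular":[0,0,0]},{"jaw":-1,"xyz":[-476,-311,0],"angular":[0,0,0]},{"jaw":-1,"xyz":[-476,-311,0],"angular":[0,0,0]},{"jaw":-1,"xyz":[-476,-311,0],"angular":[0,0,0]},{"jaw":-1,"xyz":[-476,-311,0],"angular":[0,0,0]},{"jaw":-1,"xyz":[-476,-311,0],"angular":[0,0,0]},{"jaw":-1,"xyz":[-476,-311,0],"angular":[0,0,0]}]'
python3 - <<'E'
from h import *
go([(562,160,250),(562,160,125)])
go(arc((521.7,147.5),17,0,174.2,1,125),(562,160,125))
E
```

```text
clock: 2.4
eef_pos: [560.8, 162.6, 250.3]
tool_rot: [3.141, -0.001, 2.804]
force: [-0.6, 0.6, 0.1]
width: 0.2
gripper_force: 0.0
[-2, -2, 0]
[-2, -2, 125]
end pusher angle 141.5
[0, 0, 0]
[6, 6, 0]
[14, 12, 0]
[22, 15, 0]
[31, 17, 0]
[40, 16, 0]
[49, 14, 0]
[57, 10, 0]
[64, 4, 0]
[70, -3, 0]
[74, -11, 0]
```

Descend into the gap (offset −2,−2), then sweep, then rise.

```bash
python3 -m creep '[{"jaw":-1,"xyz":[-2,-2,50],"angular":[0,0,0]},{"jaw":-1,"xyz":[-2,-2,100],"angular":[0,0,0]},{"jaw":-1,"xyz":[-2,-2,124],"angular":[0,0,0]},{"jaw":-1,"xyz":[-2,-2,124],"angular":[0,0,0]},{"jaw":-1,"xyz":[-2,-2,124],"angular":[0,0,0]}]' &&  python3 -m creep '[{"jaw":-1,"xyz":[6,6,0],"angular":[0,0,0]},{"jaw":-1,"xyz":[14,12,0],"angular":[0,0,0]},{"jaw":-1,"xyz":[22,15,0],"angular":[0,0,0]},{"jaw":-1,"xyz":[31,17,0],"angular":[0,0,0]},{"jaw":-1,"xyz":[40,16,0],"angular":[0,0,0]},{"jaw":-1,"xyz":[49,14,0],"angular":[0,0,0]}]'
python3 - <<'E'
from h import *
print(ctrl.read_state()["force"])
go(arc((521.7,147.5),17,0,174.2,1,125)[6:])
E
```

```text
clock: 3.02
eef_pos: [563.6, 159.2, 127.5]
tool_rot: [3.14, 0.001, 2.802]
force: [0.5, -0.3, -0.3]
width: 0.1
gripper_force: 0.0
clock: 3.78
eef_pos: [527.9, 186.0, 127.9]
tool_rot: [3.137, 0.013, 2.799]
force: [13.7, -4.4, -2.1]
width: 0.0
gripper_force: 5.8
[13.6961274  -4.39562786 -2.0599326 ]
end pusher angle 141.5
[8, 1, 3]
[16, -3, 3]
[23, -9, 3]
[29, -17, 2]
[33, -25, 2]
```

```bash
python3 -m creep '[{"jaw":-1,"xyz":[9,-3,0],"angular":[0,0,0]},{"jaw":-1,"xyz":[16,-9,0],"angular":[0,0,0]},{"jaw":-1,"xyz":[22,-16,0],"angular":[0,0,0]},{"jaw":-1,"xyz":[27,-24,0],"angular":[0,0,0]},{"jaw":-1,"xyz":[27,-24,0],"angular":[0,0,0]},{"jaw":-1,"xyz":[27,-24,0],"angular":[0,0,0]}]';  python3 - <<'E'
from h import *
print(ctrl.read_state()["force"])
for n in("top","scene"):
    im,d,m=grab(n); print(n); analyse(im,cloud(d,m),d)
E
```

```text
clock: 4.53
eef_pos: [492.3, 177.7, 128.2]
tool_rot: [3.133, 0.008, 2.803]
force: [6.7, 4.1, 2.0]
width: -0.4
gripper_force: 3.1
[6.67553153 4.06320147 1.95807473]
top
plane n [-0.0657 -0.0554] z0 69.2 n 2026 std 2.5
L cross [ 5.18172e+02  1.45850e+02 -1.79000e-01] deg 79.7349922594905 z 132.4 hub [520.2 145.5 136.6] 66 123 269.4
R cross [ 4.79478e+02 -1.98892e+02  2.57000e-01] deg 14.728901147105677 z 132.5 hub [ 479.8 -198.6  137.7] 79 226 520.5
blue 105 [482.7 -92.2  67.3] [481.9 -89.8  65.4]
yellow 185 [513.2  40.   74.2] [514.2  39.7  74.1]
red 287 [565.2 -41.1  96.7] [563.9 -40.1  88.2]
green 173 [433.9  -9.1  91.8] [437.   -7.4  87. ]
scene
plane n [-0.0639 -0.0599] z0 68.6 n 999 std 2.03
L cross [525.54  147.925  -1.776] deg 78.25400754637009 z 130.1 hub [518.2 152.5 137.3] 67 216 571.3
R cross [ 4.85745e+02 -1.98591e+02  2.59000e-01] deg 14.819393275137415 z 129.3 hub [ 485.4 -197.2  136.5] 63 231 530.2
blue 96 [485.1 -89.4  66.5] [487.4 -88.3  64.3]
yellow 116 [516.8  42.6  73.6] [517.1  42.   74.3]
red 306 [562.2 -35.6  95.9] [574.  -43.2  99.4]
green 225 [434.6  -8.4  90.1] [448.8 -13.9  89.9]
```

```bash
python3 -m creep '[{"jaw":-1,"xyz":[3,-5,0],"angular":[0,0,0]},{"jaw":-1,"xyz":[3,-5,0],"angular":[0,0,0]},{"jaw":-1,"xyz":[3,-5,0],"angular":[0,0,0]},{"jaw":-1,"xyz":[-2,6,0],"angular":[0,0,0]},{"jaw":-1,"xyz":[-2,6,-60],"angular":[0,0,0]},{"jaw":-1,"xyz":[-2,6,-100],"angular":[0,0,0]}]';  python3 - <<'E'
from h import *
for n in("top","scene"):
    im,d,m=grab(n); print(n); analyse(im,cloud(d,m),d)
h=(482.6,-198.8)
st=(519,-220,125)
go([(519,-220,220)])
go(arc(h,330,0,174.2,-1,125),st)
E
```

```text
clock: 5.38
eef_pos: [491.8, 179.3, 227.6]
tool_rot: [-3.141, -0.001, 2.801]
force: [-0.1, 0.8, -0.7]
width: 0.3
gripper_force: 0.0
top
plane n [-0.0673 -0.0535] z0 68.4 n 2021 std 2.59
L cross [519.211 147.515   1.494] deg 85.6280124628935 z 132.1 hub [521.1 145.  137.4] 46 141 332.8
R cross [ 4.79109e+02 -1.98114e+02  2.60000e-01] deg 14.894997135271268 z 131.8 hub [ 479.8 -198.5  138.4] 78 234 542.3
blue 130 [482.7 -92.2  68. ] [485.3 -88.9  65.2]
yellow 198 [513.1  40.   74.4] [512.9  39.7  73.4]
red 294 [565.3 -41.1  98.3] [564.  -40.2  87.5]
green 160 [433.8  -9.1  90.1] [436.8  -7.3  87.4]
scene
plane n [-0.0692 -0.0569] z0 67.8 n 991 std 2.15
L cross [ 5.25458e+02  1.46881e+02 -5.80000e-02] deg 86.69975787363046 z 129.8 hub [524.7 148.4 136. ] 46 214 543.6
R cross [ 485.613 -198.188   -2.88 ] deg 15.002346271015512 z 129.7 hub [ 485.  -197.   136.6] 62 232 529.3
blue 87 [486.5 -88.5  66. ] [490.9 -85.9  64.2]
yellow 115 [493.1  23.9  86.1] [515.4  41.1  73.4]
red 307 [561.  -35.4  97.3] [574.4 -42.9  99.1]
green 223 [435.9  -7.6  90.4] [448.9 -13.4  89.2]
[-157, -369, 9]
end pusher angle 207.0
[0, 0, 0]
[3, -8, 0]
[7, -16, 0]
[13, -23, 0]
[20, -28, 0]
[28, -32, 0]
[37, -34, 0]
[46, -34, 0]
[55, -32, 0]
[63, -28, 0]
[70, -23, 0]
```

```bash
python3 -m creep '[{"jaw":-1,"xyz":[-52,-123,0],"angular":[0,0,0]},{"jaw":-1,"xyz":[-105,-246,0],"angular":[0,0,0]},{"jaw":-1,"xyz":[-157,-369,0],"angular":[0,0,0]},{"jaw":-1,"xyz":[-157,-369,0],"angular":[0,0,0]},{"jaw":-1,"xyz":[-157,-369,0],"angular":[0,0,0]},{"jaw":-1,"xyz":[-157,-369,0],"angular":[0,0,0]},{"jaw":-1,"xyz":[-157,-369,0],"angular":[0,0,0]},{"jaw":-1,"xyz":[-157,-369,0],"angular":[0,0,0]},{"jaw":-1,"xyz":[-157,-369,0],"angular":[0,0,0]},{"jaw":-1,"xyz":[-157,-369,0],"angular":[0,0,0]}]'
python3 - <<'E'
from h import *
go([(519,-220,125)])
E
```

```text
clock: 6.72
eef_pos: [516.8, -219.2, 226.0]
tool_rot: [3.141, -0.001, 2.804]
force: [-0.3, -0.0, -0.1]
width: 0.3
gripper_force: 0.0
[-2, 0, 101]
```

```bash
python3 -m creep '[{"jaw":-1,"xyz":[-2,0,50],"angular":[0,0,0]},{"jaw":-1,"xyz":[-2,0,100],"angular":[0,0,0]},{"jaw":-1,"xyz":[-2,0,100],"angular":[0,0,0]},{"jaw":-1,"xyz":[-2,0,100],"angular":[0,0,0]}]' && python3 -m creep '[{"jaw":-1,"xyz":[3,-8,0],"angular":[0,0,0]},{"jaw":-1,"xyz":[7,-16,0],"angular":[0,0,0]},{"jaw":-1,"xyz":[13,-23,0],"angular":[0,0,0]},{"jaw":-1,"xyz":[20,-28,0],"angular":[0,0,0]},{"jaw":-1,"xyz":[28,-32,0],"angular":[0,0,0]},{"jaw":-1,"xyz":[37,-34,0],"angular":[0,0,0]},{"jaw":-1,"xyz":[46,-34,0],"angular":[0,0,0]},{"jaw":-1,"xyz":[55,-32,0],"angular":[0,0,0]},{"jaw":-1,"xyz":[63,-28,0],"angular":[0,0,0]},{"jaw":-1,"xyz":[70,-23,0],"angular":[0,0,0]},{"jaw":-1,"xyz":[70,-23,0],"angular":[0,0,0]}]'
python3 - <<'E'
from h import *
print(ctrl.read_state()["force"])
for n in("top","scene"):
    im,d,m=grab(n); print(n); analyse(im,cloud(d,m),d,hubs=((518,144),(484,-200)))
E
```

```text
clock: 7.22
eef_pos: [519.7, -221.8, 127.7]
tool_rot: [3.141, 0.002, 2.802]
force: [-0.4, -0.6, 0.3]
width: -0.0
gripper_force: 0.0
clock: 8.6
eef_pos: [450.7, -224.7, 129.0]
tool_rot: [-3.139, 0.016, 2.799]
force: [6.3, -5.6, 1.5]
width: 0.4
gripper_force: 3.8
[ 6.29435605 -5.58573366  1.5020833 ]
top
plane n [-0.0162 -0.008 ] z0 77.5 n 2297 std 2.62
L cross [ 5.18465e+02  1.47124e+02 -6.70000e-02] deg 86.16203021951847 z 131.8 hub [512.6 135.8 138.7] 2 235 573.0
R cross [ 4.81479e+02 -1.99402e+02  3.11000e-01] deg 17.80840578347457 z 132.3 hub [ 484.6 -200.1  138.1] 43 113 274.3
blue 172 [485.3 -91.9  77.6] [484.2 -92.3  77.1]
yellow 210 [516.1  41.2  77.7] [514.6  40.2  78.6]
red 283 [566.6 -41.6 103. ] [562.9 -41.1  94.7]
green 148 [433.5  -7.9 100.9] [433.7  -8.9 100.4]
scene
plane n [-0.0164 -0.0105] z0 77.1 n 1146 std 2.1
L cross [525.149 146.797   3.068] deg 85.77044334947888 z 129.9 hub [525.  148.3 136.8] 46 217 529.0
R cross [ 4.85907e+02 -1.98875e+02  2.71000e-01] deg 15.546483478646863 z 130.0 hub [ 482.4 -200.6  137.6] 65 216 525.2
blue 111 [484.4 -88.8  76.3] [485.2 -88.7  76.7]
yellow 108 [515.3  43.3  78.3] [517.6  43.5  78.3]
red 281 [569.1 -37.9 103.1] [578.6 -43.4 104.3]
green 227 [436.1  -8.3 100.2] [450.2 -14.2 101.7]
```

```bash
python3 -m creep '[{"jaw":-1,"xyz":[5,6,0],"angular":[0,0,0]},{"jaw":-1,"xyz":[9,12,0],"angular":[0,0,0]},{"jaw":-1,"xyz":[10,15,0],"angular":[0,0,0]},{"jaw":-1,"xyz":[10,15,0],"angular":[0,0,0]},{"jaw":-1,"xyz":[10,15,0],"angular":[0,0,0]}]'
python3 - <<'E'
from h import *
print(ctrl.read_state()["force"])
for n in("top","scene"):
    im,d,m=grab(n); print(n); analyse(im,cloud(d,m),d,hubs=((518,144),(484,-200)))
E
```

```text
clock: 9.32
eef_pos: [444.2, -208.4, 128.8]
tool_rot: [-3.138, 0.013, 2.797]
force: [3.7, -9.3, 2.6]
width: 0.3
gripper_force: 3.8
[ 3.69323516 -9.34081955  2.63444579]
top
plane n [0.0053 0.0049] z0 80.5 n 2330 std 2.7
L cross [518.483 146.889   1.504] deg 86.18669614634742 z 131.6 hub [509.9 137.6 135.7] 2 237 582.5
R cross [ 478.066 -196.072    1.297] deg 74.3079443450612 z 132.0 hub [ 482.3 -194.2  137.9] 46 121 282.4
blue 179 [485.2 -91.7  81.3] [484.7 -92.1  81.7]
yellow 202 [514.3  41.3  81.5] [515.3  40.6  80.4]
red 278 [564.5 -40.1 104.8] [562.1 -41.   98.6]
green 150 [434.9  -8.2 104.4] [433.   -8.3 102.1]
scene
plane n [0.0045 0.0047] z0 80.5 n 1203 std 2.23
L cross [ 5.25124e+02  1.47591e+02 -7.90000e-02] deg 85.47205981190022 z 129.7 hub [525.4 148.3 137.2] 46 217 525.2
R cross [ 4.85802e+02 -1.98049e+02 -2.23000e-01] deg 77.22164276496767 z 129.4 hub [ 478.5 -199.3  137.6] 77 221 531.5
blue 113 [487.  -88.9  81.9] [486.4 -88.8  81.3]
yellow 110 [516.5  42.8  80.7] [517.5  42.4  80.3]
red 280 [567.7 -33.5 106.3] [578.7 -42.9 106.2]
green 230 [438.   -7.2 106.5] [451.1 -12.2 104.4]
```

```bash
python3 -m creep '[{"jaw":-1,"xyz":[-3,-10,0],"angular":[0,0,0]},{"jaw":-1,"xyz":[-3,-10,0],"angular":[0,0,0]},{"jaw":-1,"xyz":[-3,-10,-60],"angular":[0,0,0]},{"jaw":1,"xyz":[-3,-10,-110],"angular":[0,0,0]},{"jaw":1,"xyz":[-43,-80,-110],"angular":[0,0,0]},{"jaw":1,"xyz":[-43,-80,-110],"angular":[0,0,0]},{"jaw":1,"xyz":[-43,-80,-110],"angular":[0,0,0]}]'
python3 - <<'E'
from h import *
for n in("top","scene","top","scene"):
    im,d,m=grab(n); print(n); analyse(im,cloud(d,m),d,hubs=((518,144),(484,-200)))
save(np.vstack([cv2.resize(im[120:240,220:440],None,fx=3,fy=3,interpolation=2)]),"lvl")
go([(482,-386,230)])
E
```

```text
clock: 10.3
eef_pos: [453.3, -293.2, 235.6]
tool_rot: [3.141, -0.002, 2.798]
force: [-0.3, 0.9, 0.5]
width: 72.3
gripper_force: 0.0
top
plane n [0.0034 0.004 ] z0 80.5 n 2305 std 2.63
L cross [ 5.18603e+02  1.47122e+02 -6.90000e-02] deg 86.03496721846298 z 131.6 hub [522.3 137.8 138.3] 6 241 598.0
R cross [ 478.963 -198.466    1.346] deg 77.13952647199751 z 132.2 hub [ 479.7 -198.5  138.7] 76 243 589.9
blue 180 [485.  -91.9  82.2] [484.8 -91.9  81.2]
yellow 199 [514.4  41.1  78.8] [514.7  40.5  80.3]
red 272 [564.7 -40.1 108.4] [562.  -40.8  98.8]
green 149 [435.   -8.2 105.5] [433.6  -8.7 102.4]
scene
plane n [0.0021 0.0043] z0 80.3 n 1185 std 2.2
L cross [525.692 146.553  -3.207] deg 86.26676742343068 z 129.8 hub [525.6 147.9 136.7] 48 216 550.6
R cross [ 4.85397e+02 -1.97704e+02 -2.26000e-01] deg 77.06812765188536 z 130.3 hub [ 485.4 -197.6  137. ] 55 236 568.0
blue 113 [485.6 -88.4  79.3] [486.2 -88.7  81. ]
yellow 112 [516.6  43.7  81.2] [517.9  42.8  80.9]
red 279 [568.2 -33.7 104.3] [578.8 -42.9 106.4]
green 230 [439.5  -7.2 106.4] [450.7 -12.2 104.8]
top
plane n [0.0008 0.008
[... 220 characters left out ...]
 74 236 548.0
blue 179 [485.  -91.8  83.1] [484.7 -92.1  81.4]
yellow 203 [514.7  41.3  80.8] [515.2  40.7  80. ]
red 266 [564.6 -40.1 105. ] [561.5 -41.2  98.8]
green 149 [434.9  -8.1 103.4] [433.4  -7.7 102.2]
scene
plane n [0.002  0.0057] z0 80.2 n 1197 std 2.24
L cross [ 5.25072e+02  1.46769e+02 -6.70000e-02] deg 86.17626698325456 z 130.0 hub [525.9 147.9 136.3] 48 217 571.4
R cross [ 486.037 -197.742    2.923] deg 77.47685300475675 z 129.8 hub [ 485.  -197.9  137.2] 55 239 595.9
blue 111 [484.4 -88.3  80.5] [486.1 -88.9  81.1]
yellow 113 [493.1  25.5  99. ] [516.9  42.3  80.8]
red 279 [567.2 -33.  105.4] [578.8 -42.9 106.6]
green 231 [437.2  -7.3 107.1] [451.  -12.4 105.1]
[-58, -81, 5]
```

View pics/lvl.png

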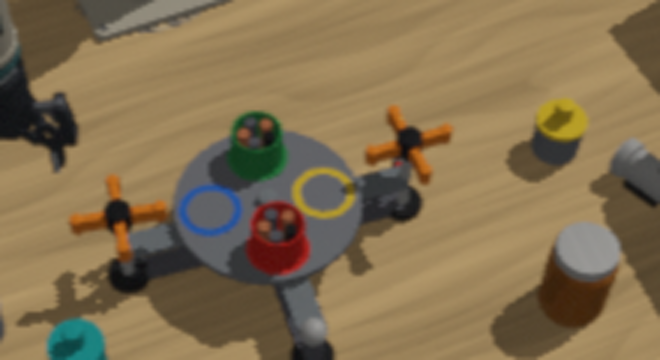

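```bash
python3 -m creep '[{"jaw":0.2,"xyz":[-29,-40,0],"angular":[0,0,0]},{"jaw":0.2,"xyz":[-58,-80,0],"angular":[0,0,0]},{"jaw":0.2,"xyz":[-58,-80,40],"angular":[0,0,0]},{"jaw":0.2,"xyz":[-58,-80,80],"angular":[0,0,0]},{"jaw":0.2,"xyz":[-58,-80,80],"angular":[0,0,0]},{"jaw":0.2,"xyz":[-58,-80,80],"angular":[0,0,0]}]'
python3 - <<'E'
from h import *
im,d,m=grab("scene")
save(cv2.resize(im[170:300,150:300],None,fx=4,fy=4,interpolation=2),"close")
go([(482.8,-385,160),(482.8,-385,80)])
E
```

```text
clock: 11.25
eef_pos: [483.1, -387.2, 157.5]
tool_rot: [-3.141, 0.001, 2.802]
force: [0.1, -0.2, 0.4]
width: 51.1
gripper_force: 0.0
[1, 2, -2]
[2, 2, 78]
```

View pics/close.png

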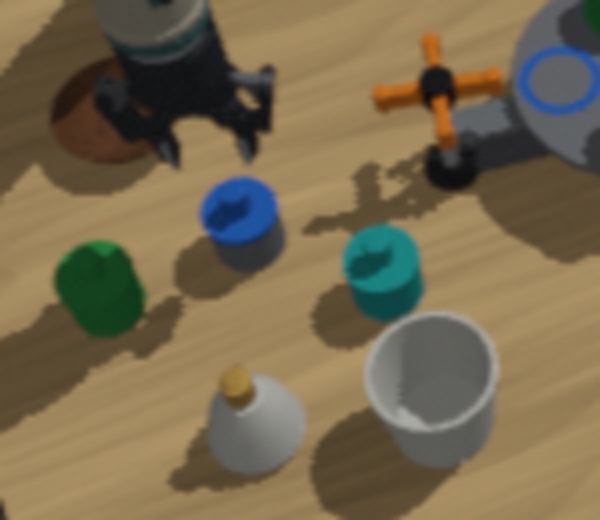

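Candidates in this crop: green (100,288), turquoise (383,272) and blue lid on a grey body (243,222). The blue one fits the description, and the gripper stands above it.

```bash
python3 -m creep '[{"jaw":0.2,"xyz":[1,2,40],"angular":[0,0,0]},{"jaw":0.2,"xyz":[1,2,78],"angular":[0,0,0]},{"jaw":0.2,"xyz":[1,2,78],"angular":[0,0,0]},{"jaw":0.2,"xyz":[1,2,78],"angular":[0,0,0]},{"jaw":-1,"xyz":[1,2,78],"angular":[0,0,0]},{"jaw":-1,"xyz":[1,2,78],"angular":[0,0,0]},{"jaw":-1,"xyz":[1,2,78],"angular":[0,0,0]},{"jaw":-1,"xyz":[1,2,78],"angular":[0,0,0]},{"jaw":-1,"xyz":[1,2,78],"angular":[0,0,0]}]'
```

```text
clock: 12.42
eef_pos: [483.1, -385.7, 80.2]
tool_rot: [-3.141, 0.003, 2.801]
force: [0.2, 1.1, 7.5]
width: 21.8
gripper_force: 58.4
```

```bash
python3 -m creep '[{"jaw":-1,"xyz":[0,0,-40],"angular":[0,0,0]},{"jaw":-1,"xyz":[0,0,-90],"angular":[0,0,0]},{"jaw":-1,"xyz":[0,0,-140],"angular":[0,0,0]},{"jaw":-1,"xyz":[0,0,-185],"angular":[0,0,0]},{"jaw":-1,"xyz":[0,0,-185],"angular":[0,0,0]},{"jaw":-1,"xyz":[0,0,-185],"angular":[0,0,0]}]'
python3 - <<'E'
from h import *
p,R=tool()
for n in("top","scene"):
    im,d,m=grab(n); P=cloud(d,m); hsv=cv2.cvtColor(im,cv2.COLOR_RGB2HSV)
    s=(abs(hsv[...,0].astype(int)-113)<9)&(hsv[...,1]>140)&(np.hypot(P[...,0]-483,P[...,1]+385)<60)&(d>0)
    q=P[s]; print(n,len(q),q.mean(0).round(1),((q.max(0)+q.min(0))/2).round(1),q.min(0).round(),q.max(0).round())
save(cv2.resize(im[130:300,120:340],None,fx=3,fy=3,interpolation=2),"lift")
go([(485.5,-90,265)])
E
```

```text
clock: 13.18
eef_pos: [481.2, -384.6, 262.5]
tool_rot: [3.141, -0.002, 2.801]
force: [-1.0, 0.7, -3.3]
width: 22.4
gripper_force: 59.4
top 145 [ 464.5 -373.6  242.8] [ 466.1 -373.1  303.3] [ 449. -401.  231.] [ 484. -345.  375.]
scene 232 [ 493.1 -384.1  247.3] [ 490.  -384.   263.3] [ 467. -414.  230.] [ 513. -354.  297.]
[94, 279, -3]
```

View pics/lift.png

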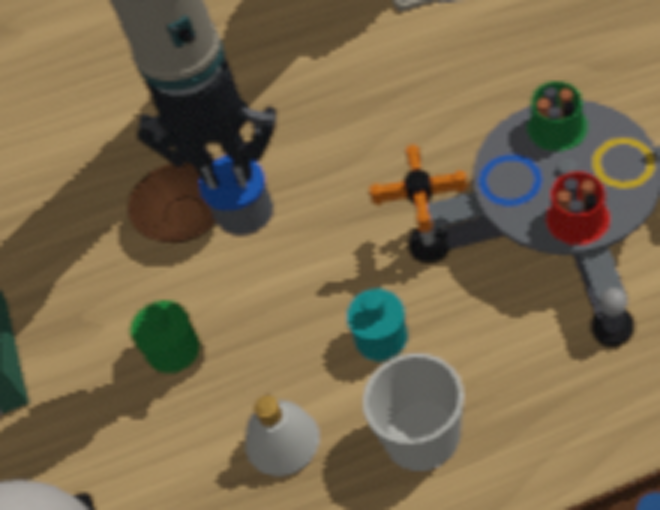

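```bash
python3 -m creep '[{"jaw":-1,"xyz":[19,56,-2],"angular":[0,0,0]},{"jaw":-1,"xyz":[33,98,-2],"angular":[0,0,0]},{"jaw":-1,"xyz":[47,140,-2],"angular":[0,0,0]},{"jaw":-1,"xyz":[61,182,-2],"angular":[0,0,0]},{"jaw":-1,"xyz":[75,224,-2],"angular":[0,0,0]},{"jaw":-1,"xyz":[87,260,-2],"angular":[0,0,0]},{"jaw":-1,"xyz":[94,278,-2],"angular":[0,0,0]},{"jaw":-1,"xyz":[94,278,-2],"angular":[0,0,0]},{"jaw":-1,"xyz":[94,278,-2],"angular":[0,0,0]},{"jaw":-1,"xyz":[94,278,-2],"angular":[0,0,0]}]'
python3 - <<'E'
from h import *
p,R=tool()
for n in("top","scene"):
    im,d,m=grab(n); P=cloud(d,m); hsv=cv2.cvtColor(im,cv2.COLOR_RGB2HSV)
    s=(abs(hsv[...,0].astype(int)-113)<9)&(hsv[...,1]>140)&(np.hypot(P[...,0]-483,P[...,1]+90)<60)&(d>0)
    for a,b in((60,100),(232,244)):
        q=P[s&(P[...,2]>a)&(P[...,2]<b)]; print(n,len(q),q.mean(0).round(1),((q.max(0)+q.min(0))/2).round(1)) if len(q) else 0
go([(485.5,-90,190),(485.5,-90,163)])
E
```

```text
clock: 14.52
eef_pos: [486.0, -93.2, 265.0]
tool_rot: [-3.141, -0.0, 2.799]
force: [-0.5, 1.0, -2.2]
width: 21.9
gripper_force: 59.6
scene 106 [485.3 -89.1  81. ] [484.2 -88.4  80.2]
scene 81 [502.5 -95.6 241.5] [494.5 -91.9 238.1]
[2, 2, 75]
[2, 2, 102]
```

```bash
python3 -m creep '[{"jaw":-1,"xyz":[2,2,30],"angular":[0,0,0]},{"jaw":-1,"xyz":[2,2,55],"angular":[0,0,0]},{"jaw":-1,"xyz":[2,2,75],"angular":[0,0,0]},{"jaw":-1,"xyz":[2,2,88],"angular":[0,0,0]},{"jaw":-1,"xyz":[2,2,96],"angular":[0,0,0]},{"jaw":-1,"xyz":[2,2,96],"angular":[0,0,0]},{"jaw":-1,"xyz":[2,2,96],"angular":[0,0,0]}]'
python3 - <<'E'
from h import *
print(ctrl.read_state()["force"])
for n in("top","scene"):
    im,d,m=grab(n); P=cloud(d,m); hsv=cv2.cvtColor(im,cv2.COLOR_RGB2HSV)
    s=(abs(hsv[...,0].astype(int)-113)<9)&(hsv[...,1]>140)&(np.hypot(P[...,0]-483,P[...,1]+90)<60)&(d>0)
    q=P[s&(P[...,2]>138)&(P[...,2]<153)]; print(n,len(q),q.mean(0).round(1),((q.max(0)+q.min(0))/2).round(1),q.min(0).round(),q.max(0).round()) if len(q) else 0
    print(analyse(im,P,d,hubs=((518,144),(484,-200))))
save(cv2.resize(im[120:240,220:420],None,fx=4,fy=4,interpolation=2),"pl")
go([(485.5,-90,163)])
E
```

```text
clock: 15.5
eef_pos: [485.5, -89.3, 169.8]
tool_rot: [3.141, 0.001, 2.801]
force: [0.2, 0.0, -2.5]
width: 22.3
gripper_force: 59.6
[ 0.21721968  0.04369141 -2.5229283 ]
plane n [0.002  0.0038] z0 80.4 n 1320 std 2.83
L cross [518.685 147.172  -1.636] deg 86.26591940548339 z 131.5 hub [509.4 137.  136.5] 3 236 576.7
R cross [ 479.196 -198.569    1.35 ] deg 77.33094468063476 z 131.5 hub [ 479.4 -198.6  137.9] 79 214 502.0
yellow 204 [514.5  41.1  80.7] [515.4  40.7  80.5]
red 186 [564.5 -38.6 106.5] [564.5 -31.7 100.3]
green 130 [434.9  -5.2 105.1] [434.2  -3.4 100.6]
None
scene 119 [500.9 -92.1 147.6] [489.2 -89.2 145.3] [ 458. -120.  138.] [520. -58. 152.]
plane n [0.008  0.0026] z0 80.2 n 889 std 2.19
L cross [525.286 146.669   3.069] deg 85.83754487708615 z 129.8 hub [524.6 148.6 136.1] 45 215 533.2
R cross [ 485.229 -197.766   -1.792] deg 77.30720545764072 z 129.9 hub [ 485.5 -197.5  136.7] 60 233 539.2
blue 207 [483.5 -82.6 117.1] [499.8 -92.  124.5]
yellow 111 [518.   43.2  83.2] [517.9  42.6  80.6]
red 279 [567.9 -33.4 104. ] [578.7 -42.9 106.4]
green 185 [438.8  -5.1 104.7] [455.6  -8.6 103.3]
None
[0, -1, 7]
```

View pics/pl.png

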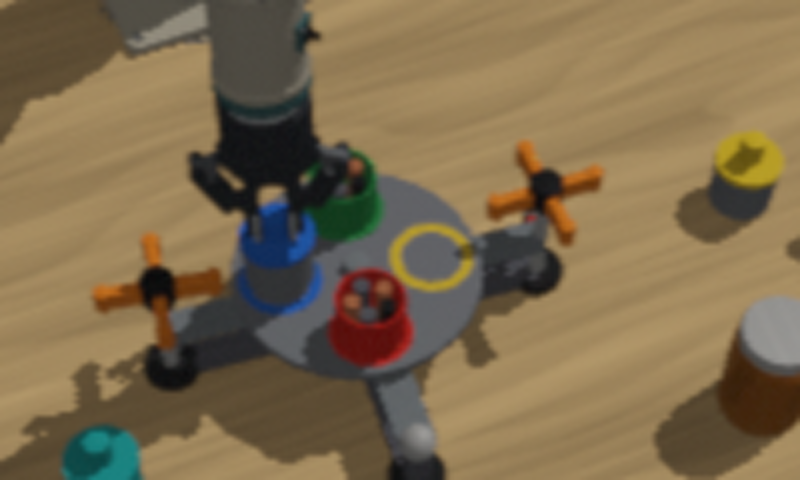

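The bin (crop 278,250) hangs above the blue ring (crop 280,278) with the ring even on both sides; lower and release.

```bash
python3 -m creep '[{"jaw":-1,"xyz":[0,0,4],"angular":[0,0,0]},{"jaw":-1,"xyz":[0,0,7],"angular":[0,0,0]},{"jaw":-1,"xyz":[0,0,8],"angular":[0,0,0]},{"jaw":-1,"xyz":[0,0,8],"angular":[0,0,0]}]' && python3 -m creep '[{"jaw":0.1,"xyz":[0,0,0],"angular":[0,0,0]},{"jaw":0.1,"xyz":[0,0,0],"angular":[0,0,0]},{"jaw":0.1,"xyz":[0,0,0],"angular":[0,0,0]},{"jaw":0.1,"xyz":[0,0,0],"angular":[0,0,0]},{"jaw":0.1,"xyz":[0,0,-20],"angular":[0,0,0]},{"jaw":0.1,"xyz":[0,0,-60],"angular":[0,0,0]},{"jaw":0.1,"xyz":[0,0,-110],"angular":[0,0,0]},{"jaw":0.1,"xyz":[60,-100,-130],"angular":[0,0,0]},{"jaw":0.1,"xyz":[80,-160,-130],"angular":[0,0,0]},{"jaw":0.1,"xyz":[80,-160,-130],"angular":[0,0,0]},{"jaw":0.1,"xyz":[80,-160,-130],"angular":[0,0,0]},{"jaw":0.1,"xyz":[80,-160,-130],"angular":[0,0,0]}]'
python3 - <<'E'
from h import *
for n in("top","scene"):
    im,d,m=grab(n); P=cloud(d,m); hsv=cv2.cvtColor(im,cv2.COLOR_RGB2HSV)
    s=(abs(hsv[...,0].astype(int)-113)<9)&(hsv[...,1]>140)&(np.hypot(P[...,0]-483,P[...,1]+90)<60)&(d>0)
    for a,b in((132,146),(160,175)):
        q=P[s&(P[...,2]>a)&(P[...,2]<b)]; print(n,len(q),q.mean(0).round(1),((q.max(0)+q.min(0))/2).round(1)) if len(q) else 0
    analyse(im,P,d,hubs=((518,144),(484,-200)))
save(cv2.resize(im[120:240,220:420],None,fx=4,fy=4,interpolation=2),"fin")
E
```

```text
clock: 16.1
eef_pos: [485.0, -89.2, 161.2]
tool_rot: [-3.142, -0.0, 2.801]
force: [0.4, 0.5, -3.1]
width: 22.1
gripper_force: 59.6
clock: 17.6
eef_pos: [356.6, -213.0, 291.4]
tool_rot: [3.141, 0.001, 2.801]
force: [0.3, 0.1, 0.2]
width: 47.1
gripper_force: 0.0
top 306 [481.8 -89.  138.6] [482.6 -90.2 139. ]
top 52 [482.  -90.1 166.2] [481.4 -89.4 166.4]
plane n [0.0005 0.0017] z0 80.3 n 2141 std 2.7
L cross [ 5.18539e+02  1.47137e+02 -7.00000e-02] deg 85.98504675331276 z 131.4 hub [520.9 138.3 138.3] 12 238 576.2
R cross [ 479.062 -198.642    1.35 ] deg 77.32856668947315 z 132.0 hub [ 479.7 -198.7  137.9] 74 248 592.5
blue 390 [484.8 -90.3 116.1] [482.4 -88.6 131.9]
yellow 201 [514.5  41.4  80.4] [515.   40.4  80.5]
red 276 [564.5 -40.1 105.3] [562.  -40.7  99.3]
green 142 [435.   -8.1 105.5] [433.2  -7.9 102.2]
scene 176 [492.6 -88.8 138.1] [487.  -87.8 139.1]
scene 36 [487.1 -89.8 165.2] [486.6 -88.6 165. ]
plane n [0.0037 0.0052] z0 80.2 n 933 std 2.16
L cross [524.988 147.037   1.505] deg 86.22329203331132 z 129.7 hub [524.7 148.7 136.3] 46 218 563.3
R cross [ 485.241 -197.496    1.342] deg 76.87266377017305 z 130.3 hub [ 484.8 -197.6  136.5] 56 238 575.8
blue 264 [470.4 -82.1 117.1] [494.  -90.  125.7]
yellow 112 [483.4  42.4  96.9] [516.5  42.5  80.5]
red 280 [569.5 -33.7 105.9] [578.4 -42.7 106.2]
green 217 [438.1  -5.4 104.9] [451.7 -11.1 105.3]
```

View pics/fin.png

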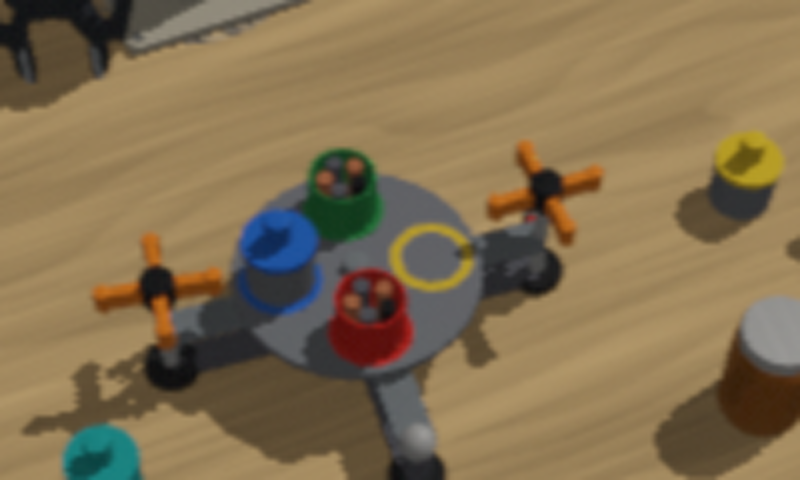

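The picture shows the bin (crop 280,250) standing upright within the blue ring, about 3 mm off centre, with the deck level and the gripper clear.

```bash
python3 -c "
from cell import ctrl
print(ctrl.finish_job())"
```

```text
the job is handed in; nothing more can be done
None
```

The deck measures level to about 6 mrad (limit 15), the blue bin stands released and upright about 3 mm off the blue seat's centre, and the job is handed in; no verdict came back, and I did not re-measure the bystanders at the end.

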